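# Unscrew the jar lid and set it on the draining rest

### The job

Unscrew the lid of the jar by turning it anticlockwise in as many twists as it takes until it lifts free, and lay it, top side up, on the two sloping rails of the raised draining rest, its edge against or almost touching the lip at the low end. Set the lid down gently rather than dropping it, let go, and leave the bowl, mug, rolling pin and spatula where they are.

Things in the scene. Friction and masses are not known exactly. Their poses are not given: they have to be found in the camera images.
- lid: Flat-topped metal screw lid, 58 mm diameter, 24 mm tall, about 80 g, loose. Origin: centre of its open lower rim; z up its axis. Two inner lugs hook under ledges on the jar's neck. Lid yaw minus jar yaw: 0 = screwed home, 0 to 0.35 rad at start; lifts free from 2.05 rad anticlockwise (from above) to a dead stop at 2.5. Turns easily, stays where left, does not rise as it turns.
- lid_top (a point): Centre of the lid's flat top face, 24 mm above its lower rim. Until it is turned far enough the lid is held down with 1.5 mm of play, and pulling does not help.
- jar: Upright stoneware jar, 54 mm diameter, wedged in a wooden block 120 x 120 x 30 mm, fixed. Origin: centre of the block's underside, on the table; z up. Jar shoulder at 98 mm, neck 36 mm wide (49 mm over its ledges) from there to the rim at 128 mm. With the lid on, the lid's lower rim is at 107 mm and its top at 131 mm. The jar is narrower than the lid.
- jar_rim (a point): Centre of the jar's mouth, 128 mm above the table; the lid is clear of the neck when its lower rim is above this.
- rails: Sloping top of the fixed wooden draining rest: two round parallel rails 8 mm thick, 82 mm long, centrelines 30 mm apart, rising at 0.38 rad. Origin: midway between them, level with their upper surface, 85 mm above the table: where the centre of the lid's lower rim lies when it rests on the rails touching the lip. x points up the slope, y across the rails, z square off the slope.
- lip (a point): Middle of the inner face of the lip across the rails' low end, at x = -30 mm of the rails' frame. Lip 46 mm wide, standing 11 mm above the rails. The low end faces the robot, turned up to 0.5 rad either way. The rails end at x = +48 mm. Beneath are two posts 26 mm wide and a base board 120 x 75 x 14 mm; beside the rails it is open.
- bowl: White ceramic bowl, 100 mm across, 45 mm tall, loose, to be left alone. Origin: centre of its foot.
- mug: White ceramic mug, 76 mm across, 85 mm tall with a handle on its +y side, loose, to be left alone. Origin: centre of its foot.
- pin: Wooden rolling pin, 38 mm thick, 320 mm long along its y, loose but does not roll by itself, to be left alone. Origin: on the table under its middle.
- spatula: Kitchen spatula lying flat along its x, loose, to be left alone. Origin: on its underside, at its middle.
Not all that is in view belongs to the job. Of the things shaped like the lid, the metal one is meant.

How it is judged (in metres and radians):
On the way:
1. the lid is unscrewed and lifted clear of the jar's neck (z of lid in the frame of jar above 0.13 m), for 0.1 s.
At the end, for the whole second after the job is handed in: The lid lies at rest on the rails, top side up and flat on the slope (within 0.1 rad), its centre within 10 mm of midway between the rails, and its edge within 8 mm of the lip, without riding up on it (x of lid in the frame of rails between -0.004 and 0.008 m and y of lid in the frame of rails between -0.01 and 0.01 m and z of lid in the frame of rails between -0.004 and 0.004 m and angle between the z axis of lid and the z axis of rails, either way round below 0.1 rad and contact force between lid and rails above 0.1 N and linear speed of lid below 0.02 m/s); the robot touches nothing.
It fails at once if the lid is dropped or thrown (faster than 0.4 m/s, about an 8 mm fall, while the fingers do not hold it) (linear speed of lid above 0.4 m/s and contact force between the fingers and lid below 0.05 N).
It fails at once if the bowl, mug, rolling pin or spatula is moved by more than 30 mm (distance of any of bowl, mug, pin, spatula from where it was at the start of the episode above 0.03 m).
It also fails if it takes over 54 s, if anything falls off the work surface, if the arm or the gripper's body presses on something with over 40 N, if the wrist force passes 120 N, or if a joint passes its speed limit or range.

### The arm

A 6-joint arm with a two-finger parallel gripper is mounted at the origin on the work surface. World frame = base frame: x ahead of the robot, y to its left, z up, the work surface at z = 0. Lengths are in mm, angles in rad, forces in N, time in s.
With the tool pointing down it reaches from about 350 to 725 mm from the base axis. Payload 6 kg.
Tool frame: the origin (TCP) lies at the very end of the fingers, on their centre line; the grasp point (between the pads) lies 19 mm behind it; x points along the fingers, z is the direction in which the jaws open and shut, and the axes are right-handed (so a half turn about x gives the same grasp; the last joint's range is limited). The gripper opens to 85 mm and grips with 20 to 120 N. Pads are 22 mm wide; open, the fingers measure 114 mm over their backs; the gripper's body (76 mm by 85 mm) begins 54 mm behind the grasp point. The pads swing forward as they close: fully open they stand 13 mm farther back than shut.
Start: joints at [-0.806, 0.04, 0.085, 0, -1.615, -0.334], TCP at [250.564, -545.152, 231.261] pointing down, gripper open.
Joint ranges: [-2.56, 2.56], [-1.29, 2.01], [-1.08, 1.49], [-3.29, 1.98], [-2.81, -0.18], [-2.99, 2.99]. Speed limits (rad/s): [2.57, 2.57, 3.01, 3.14, 3.14, 3.14].

### API

Orientations are given as a rotation vector (axis times angle).
In Python, from bench import read_state, eyes, env gives the robot as it stands. The module is installed in compiled form; this text tells all that it offers.
- The arm moves only by the tool servo_tool, never from a script. Its argument "commands" is a list of rows, each a list of 7 numbers: the shift along the tool's x, y, z in m, then the turn, a rotation vector about the tool's x, y, z in rad, then the opening, from 0 (shut) to 1 (fully open). A call has 1 to 20 rows; each row is the pose to reach, as a shift and turn from the pose measured when the call began, along the tool's axes at that moment; what a row does not reach only later rows make up. A row lasts 1/10 s, in which the tool goes at most 50 mm and 8.59 degrees, less where a joint would pass 70% of its speed; a pose out of reach is approached as far as the arm can. A call with a gripper value outside its range is refused whole. The fingers move at their own pace and stop on an object; "force" is the grip in N (left out, the last holds). Time passes only in rows, so rows that repeat a pose let the fingers close. It gives the time, the measured TCP pose, the force and the opening at its end, in the units of the state.
- read_state(): the state, without advancing time (a new reading comes with each control period).
- eyes.get_image(name): name is "scene" or "top" or "wrist"; returns a dict with "pixels" (400x640x3 uint8, blue, green, red), "K" (3x3 intrinsics, pixels), "T" (4x4, takes a point from camera to world coordinates); the wrist camera has in their place "tool_from_camera" (4x4, takes a point from camera to tool coordinates, whose origin is the TCP and whose axes are the tool frame's). Camera axes: x right, y down, z forward; pixel columns grow to the right and rows downward; lengths in mm; the calibration is good to about 2 mm. A picture is of the moment at which its call begins: read the wrist's pose just before it. There is no depth.
- env.sign_off(): hands the job in, once; it reports no verdict.
The state is a dict: "t": time; "qpos": joint angles; "dq": joint speeds; "effort": joint torques, N m; "ee_pos": TCP position; "eef_rot": TCP orientation; "force": force on the tool from outside, world axes, zero at the start; "wrist_torque": the same for the moment, N m; "width": opening from 0.0 (shut) to 1.0 (fully open).
Only numpy, scipy, OpenCV 4.12 (cv2) and the standard library are available. Lean on these libraries where they do the work, as an engineer would, in place of code of your own. Each camera call takes 0.05 s, during which the arm holds its last target.

## Working session

There is one attempt and no reset: what is moved stays moved. The work goes in short steps, Python scripts to look and compute and a tool call to move; the robot and the scene stay as the last step left them, time stands still between calls to the robot, and variables do not carry over. Pictures are saved under pics/ and viewed, and the job is handed in when it is done.

Besides the shell and the picture viewer there is one more tool, called after ">>>" as a command line: name --pt "numbers of a row" for each row, then --argument value for the rest. servo_tool: Moves the arm, as the interface text tells. Its arguments: {"type":"object","properties":{"commands":{"type":"array"},"force":{"type":"number"}},"required":["commands"]}

```bash
mkdir -p pics; cat > h.py <<'E'
import numpy as np,cv2
from scipy.spatial.transform import Rotation as R
from bench import read_state,eyes,env
def snap(n,f):
    s=read_state(); d=eyes.get_image(n); cv2.imwrite('pics/'+f,d['pixels']); 
    K=np.array(d['K'],float)
    if n=='wrist':
        W=np.eye(4);W[:3,:3]=R.from_rotvec(s['eef_rot']).as_matrix();W[:3,3]=s['ee_pos'];T=W@np.array(d['tool_from_camera'])
    else: T=np.array(d['T'])
    return d['pixels'],K,T
def ray(K,T,u,v,z):
    d=T[:3,:3]@np.linalg.solve(K,[u,v,1]); o=T[:3,3]; return o+d*(z-o[2])/d[2]
def proj(K,T,P):
    P=np.atleast_2d(P); c=(P-T[:3,3])@T[:3,:3]; p=c@K.T; return p[:,:2]/p[:,2:]
E
python3 - <<'E'
from h import *
import pickle
D={}
for n in('scene','top','wrist'):
    D[n]=snap(n,n+'0.png')
    print(n,D[n][1].tolist(),np.round(D[n][2],3).tolist())
pickle.dump(D,open('d0.pkl','wb'))
s=read_state();print(s)
E
```

```text
scene [[498.5727063694187, 0.0, 320.3991842303886], [0.0, 498.5727063694187, 190.40161994221373], [0.0, 0.0, 1.0]] [[-0.7, 0.433, -0.568, 1347.601], [0.714, 0.413, -0.566, 779.324], [-0.011, -0.801, -0.598, 936.757], [0.0, 0.0, 0.0, 1.0]]
top [[500.9961810076012, 0.0, 319.8024416181524], [0.0, 500.9961810076012, 199.992094902811], [0.0, 0.0, 1.0]] [[-0.004, -0.988, 0.156, 342.683], [-1.0, 0.006, 0.012, -11.783], [-0.013, -0.156, -0.988, 1501.301], [0.0, 0.0, 0.0, 1.0]]
wrist [[317.2654578949249, 0.0, 317.11814709478364], [0.0, 317.2654578949249, 200.50205463842508], [0.0, 0.0, 1.0]] [[-0.417, 0.875, 0.245, 188.015], [0.909, 0.402, 0.113, -573.237], [0.001, 0.27, -0.963, 372.995], [0.0, 0.0, 0.0, 1.0]]
{'t': 0.15, 'qpos': array([-8.06343300e-01,  4.06738958e-02,  8.40431216e-02, -3.07269846e-04,
       -1.61549796e+00, -3.33668709e-01]), 'dq': array([-0.00123331, -0.00373091,  0.00316171, -0.00028032,  0.0001594 ,
        0.00061548]), 'effort': array([-1.16333100e-03, -3.68615234e+01,  3.47695076e+01,  6.93606243e+00,
       -4.30289801e-03,  1.57614073e-05]), 'ee_pos': array([ 250.47612504, -544.94203967,  230.51555286]), 'eef_rot': array([-1.51777799,  0.97300312,  1.51998531]), 'force': array([ 0.40954339, -0.08208451, -0.54153755]), 'wrist_torque': array([ 0.02378426, -0.04336096,  0.03091688]), 'width': 0.9973892718320083}
```

View pics/scene0.png

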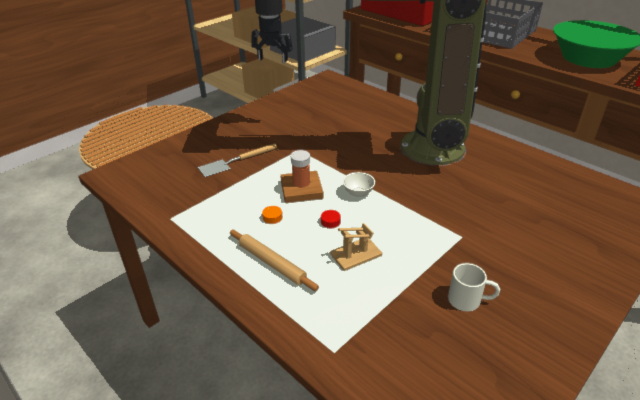

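View pics/top0.png

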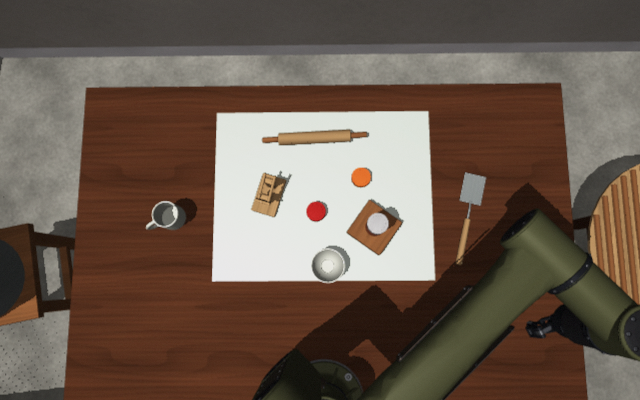

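View pics/wrist0.png

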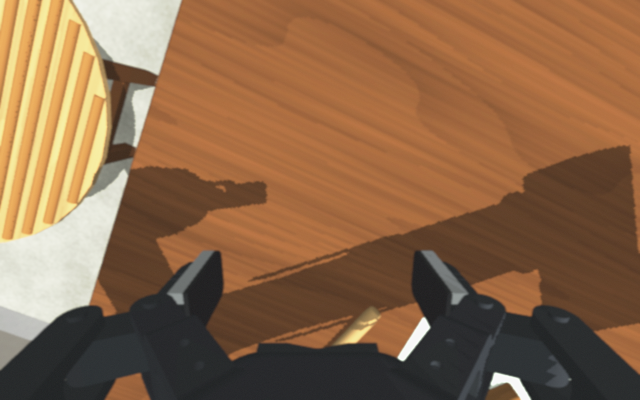

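Things that could be taken for the lid, in the top view: a grey metal one on the jar (378,223), an orange one on the table (361,177) and a red one on the table (317,211). The grey one on the jar fits the description. I'll check it in a close crop, along with the rest.

```bash
python3 - <<'E'
from h import *
import pickle
D=pickle.load(open('d0.pkl','rb'))
a,K,T=D['top'];b,K2,T2=D['scene']
c1=cv2.resize(a[190:265,340:410],None,fx=5,fy=5,interpolation=2)
c2=cv2.resize(a[165:225,240:300],None,fx=6,fy=6,interpolation=2)
c3=cv2.resize(b[220:270,320:390],None,fx=5,fy=5,interpolation=2)
c4=cv2.resize(b[145:205,270:330],None,fx=5,fy=5,interpolation=2)
def pad(i):
    o=np.zeros((max(0,300),400,3),np.uint8);i=cv2.resize(i,None,fx=min(300/i.shape[0],400/i.shape[1]),fy=min(300/i.shape[0],400/i.shape[1]));o[:i.shape[0],:i.shape[1]]=i;return o
cv2.imwrite('pics/crop0.png',np.vstack([np.hstack([pad(c1),pad(c2)]),np.hstack([pad(c3),pad(c4)])]))
print('lid top',ray(K,T,377.5,223.5,131)); print('lid scene',ray(K2,T2,300.5,156,131))
print('orange',ray(K,T,361,177,20),'red',ray(K,T,317,211,20),'bowl',ray(K,T,330,264,40),'mug',ray(K,T,167,215,80))
E
```

```text
lid top [ 493.28161986 -153.11311013  131.        ]
lid scene [ 501.07936027 -145.54110339  131.        ]
orange [ 646.52183399 -118.06042345   20.        ] red [543.98570017  14.85480381  20.        ] bowl [386.28631987 -22.60600098  40.        ] mug [526.84571857 444.42526747  80.        ]
```

View pics/crop0.png

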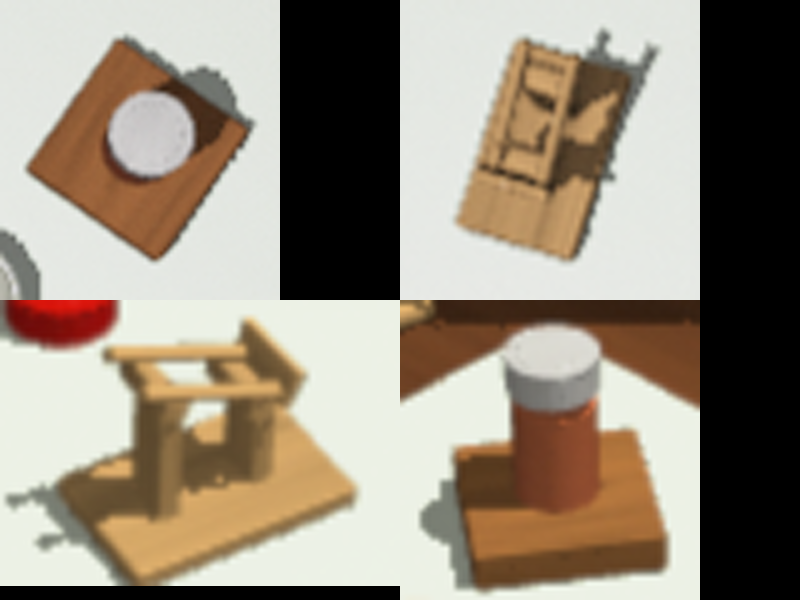

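The crop confirms it: the top-left and bottom-right panels show a grey metal lid on the stoneware jar, with its top centre at top-view pixel (377.7,223.3). The rest's lip is at the image-bottom end of its rails, facing the robot. Next I'll plan the approach and a closer look with the wrist camera.

```bash
cat >> h.py <<'E'
def delta(pos,Rt):
    s=read_state();R0=R.from_rotvec(s['eef_rot']).as_matrix();p0=np.array(s['ee_pos'])
    d=R0.T@(np.array(pos)-p0)/1000; r=R.from_matrix(R0.T@Rt).as_rotvec()
    print('delta m',np.round(d,4),'rot',np.round(r,4),'|r|',round(np.linalg.norm(r),3)); return d,r
def down(yaw,tilt=0):
    # tool x down; tool z (jaw) at world yaw
    z=np.array([np.cos(yaw),np.sin(yaw),0]);x=np.array([0,0,-1.]);return np.c_[x,np.cross(z,x),z]
def st():
    s=read_state();R0=R.from_rotvec(s['eef_rot']).as_matrix()
    print('t',round(s['t'],2),'p',np.round(s['ee_pos'],1),'q',np.round(s['qpos'],3),'F',np.round(s['force'],1),'w',round(s['width'],3),'jawyaw',round(np.arctan2(R0[1,2],R0[0,2]),3),'x',np.round(R0[:,0],3))
E
python3 - <<'E'
from h import *
st()
s=read_state();R0=R.from_rotvec(s['eef_rot']).as_matrix();print(np.round(R0,3))
y0=np.arctan2(R0[1,2],R0[0,2])
delta([440,-150,260],down(y0)); 
E
```

```text
t 0.15 p [ 250.5 -544.9  230.5] q [-0.806  0.041  0.084 -0.    -1.615 -0.334] F [ 0.4 -0.1 -0.5] w 0.997 jawyaw 2.002 x [-0.001  0.001 -1.   ]
[[-0.001 -0.909 -0.418]
 [ 0.001 -0.418  0.909]
 [-1.     0.     0.001]]
delta m [-0.0292 -0.3371  0.2798] rot [ 0.      0.0014 -0.0001] |r| 0.001
```

>>> servo_tool --pt "-0.03 -0.36 0.258 0 0 0 1" --pt "-0.03 -0.36 0.258 0 0 0 1" --pt "-0.03 -0.36 0.258 0 0 0 1" --pt "-0.03 -0.36 0.258 0 0 0 1" --pt "-0.03 -0.36 0.258 0 0 0 1" --pt "-0.03 -0.36 0.258 0 0 0 1" --pt "-0.03 -0.36 0.258 0 0 0 1" --pt "-0.03 -0.36 0.258 0 0 0 1" --pt "-0.03 -0.36 0.258 0 0 0 1" --pt "-0.03 -0.36 0.258 0 0 0 1" --pt "-0.03 -0.36 0.258 0 0 0 1" --pt "-0.03 -0.36 0.258 0 0 0 1"

```text
t: 1.35
ee_pos: [469.6, -160.7, 260.7]
eef_rot: [-1.517, 0.974, 1.52]
force: [0.4, 0.9, -0.2]
width: 1.0
```

```bash
python3 - <<'E'
from h import *
import pickle
st();D={}
D['wrist']=snap('wrist','wrist1.png');D['top']=snap('top','top1.png');pickle.dump(D,open('d1.pkl','wb'));st()
E
```

```text
t 1.35 p [ 469.6 -160.7  260.7] q [ 7.700e-02 -2.310e-01 -1.130e-01 -1.000e-03 -1.689e+00 -1.217e+00] F [ 0.4  0.9 -0.2] w 1.0 jawyaw 2.001 x [-0.001  0.001 -1.   ]
t 1.45 p [ 469.4 -161.1  260.8] q [ 7.600e-02 -2.310e-01 -1.130e-01 -1.000e-03 -1.689e+00 -1.217e+00] F [ 0.5 -0.4  0.1] w 1.003 jawyaw 2.0 x [-0.001  0.001 -1.   ]
```

View pics/wrist1.png

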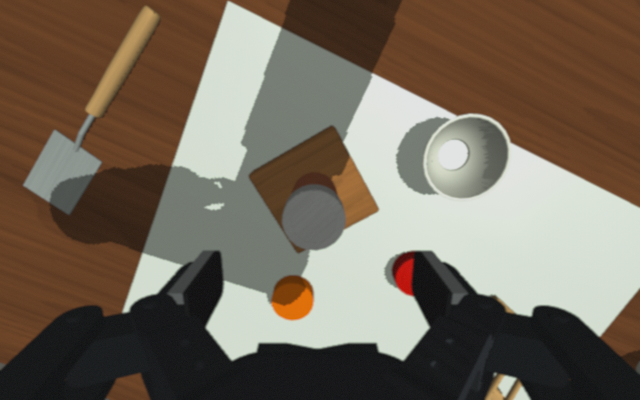

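The wrist view shows the grey lid at about (313,217), with the red and orange decoys well apart from it. The lid is round and clear of the fingers.

```bash
python3 - <<'E'
from h import *
import pickle
D=pickle.load(open('d1.pkl','rb'))
im,K,T=D['wrist']
c=cv2.resize(im[160:270,230:400],None,fx=4.5,fy=4.5,interpolation=2)
th=np.linspace(0,2*np.pi,73)
def circ(x,y,z,r=29): return np.c_[x+r*np.cos(th),y+r*np.sin(th),np.full(73,z)]
g=cv2.cvtColor(im,6).astype(float)
hsv=cv2.cvtColor(im,cv2.COLOR_BGR2HSV)
m=((hsv[...,1]<35)&(im[...,2]>70)&(im[...,2]<140)).astype(np.uint8)
# keep component near lid
n,l,s,ce=cv2.connectedComponentsWithStats(m)
k=l[217,313];print(s[k],ce[k])
P=ray(K,T,313,217,131);print(P)
cnt=max(cv2.findContours((l==k).astype(np.uint8),0,1)[0],key=cv2.contourArea)
e=cv2.fitEllipse(cnt);print(e,ray(K,T,*e[0],131), ray(K,T,*e[0],131)[:2])
q=proj(K,T,circ(P[0],P[1],131))
for a in q: cv2.circle(c,tuple(int(v) for v in ((a-[230,160])*4.5)),2,(0,0,255),-1)
cv2.imwrite('pics/c1.png',c)
E
```

```text
[  122    28   309   333 25750] [265.74396117 178.22256311]
[ 491.8152057  -153.93111726  131.        ]
((301.3700866699219, 224.95018005371094), (294.2642822265625, 295.85565185546875), 5.7478346824646) [ 503.17589725 -160.40209553  131.        ] [ 503.17589725 -160.40209553]
```

View pics/c1.png

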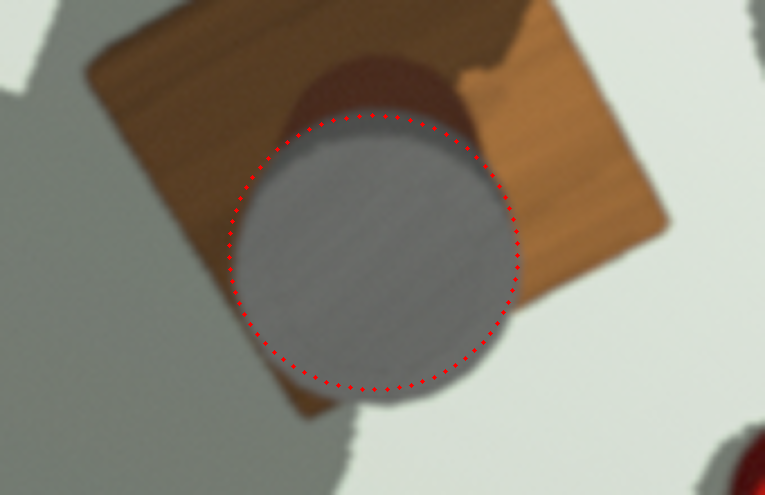

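```bash
python3 - <<'E'
from h import *
delta([494,-152.5,97],down(2.0))
E
```

```text
delta m [ 0.1638 -0.026  -0.0026] rot [ 0.      0.0013 -0.0002] |r| 0.001
```

>>> servo_tool --pt "0.04 -0.026 -0.0026 0 0.001 0 1" --pt "0.08 -0.026 -0.0026 0 0.001 0 1" --pt "0.12 -0.026 -0.0026 0 0.001 0 1" --pt "0.145 -0.026 -0.0026 0 0.001 0 1" --pt "0.164 -0.026 -0.0026 0 0.001 0 1" --pt "0.164 -0.026 -0.0026 0 0.001 0 1" --pt "0.164 -0.026 -0.0026 0 0.001 0 1" --force 40

```text
t: 2.15
ee_pos: [494.0, -153.4, 97.6]
eef_rot: [-1.517, 0.976, 1.517]
force: [-0.7, 0.5, 1.3]
width: 1.002
```

```bash
python3 - <<'E'
from h import *
st();snap('wrist','w2.png')
E
```

```text
t 2.15 p [ 494.  -153.4   97.6] q [ 0.089 -0.158 -0.349  0.    -1.38  -1.232] F [-0.7  0.5  1.3] w 1.002 jawyaw 1.999 x [-0. -0. -1.]
```

View pics/w2.png

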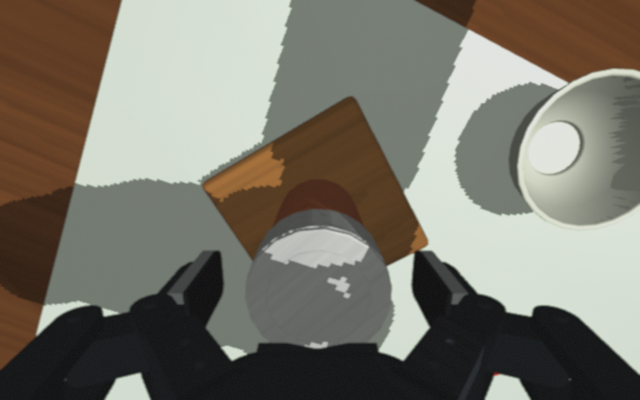

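The lid sits centred between the fingers: its centre is at column 319 and the fingers' midpoint at 317. I'll close on it.

>>> servo_tool --pt "0 0 0 0 0 0 0.6" --pt "0 0 0 0 0 0 0.4" --pt "0 0 0 0 0 0 0.4" --pt "0 0 0 0 0 0 0.4" --pt "0 0 0 0 0 0 0.4" --pt "0 0 0 0 0 0 0.4" --force 40

```text
t: 2.8
ee_pos: [495.3, -153.4, 100.1]
eef_rot: [-1.521, 0.974, 1.514]
force: [-0.1, 0.6, 5.5]
width: 0.669
```

```bash
python3 - <<'E'
from h import *
st();snap('wrist','w3.png')
E
```

```text
t 2.8 p [ 495.3 -153.4  100.1] q [ 8.900e-02 -1.600e-01 -3.460e-01  1.000e-03 -1.381e+00 -1.232e+00] F [-0.1  0.6  5.5] w 0.669 jawyaw 1.999 x [ 0.004 -0.001 -1.   ]
```

View pics/w3.png

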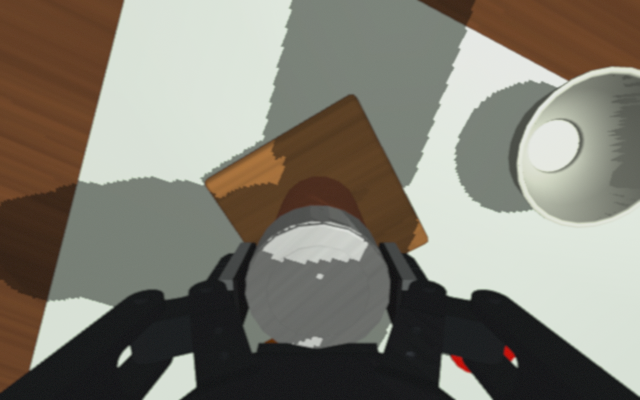

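>>> servo_tool --pt "0 0 0 -0.1 0 0 0.4" --pt "0 0 0 -0.2 0 0 0.4" --pt "0 0 0 -0.3 0 0 0.4" --pt "0 0 0 -0.4 0 0 0.4" --pt "0 0 0 -0.5 0 0 0.4" --pt "0 0 0 -0.6 0 0 0.4" --pt "0 0 0 -0.7 0 0 0.4" --pt "0 0 0 -0.8 0 0 0.4" --pt "0 0 0 -0.9 0 0 0.4" --pt "0 0 0 -1.0 0 0 0.4" --pt "0 0 0 -1.0 0 0 0.4" --force 40

```text
t: 3.95
ee_pos: [495.4, -153.4, 100.2]
eef_rot: [-2.153, 0.153, 2.144]
force: [-0.5, -0.6, 0.6]
width: 0.668
```

```bash
python3 - <<'E'
from h import *
st();print(read_state()['wrist_torque']);snap('wrist','w4.png')
E
```

```text
t 3.95 p [ 495.4 -153.4  100.2] q [ 8.900e-02 -1.600e-01 -3.460e-01  1.000e-03 -1.381e+00 -2.310e-01] F [-0.5 -0.6  0.6] w 0.668 jawyaw 3.0 x [ 0.004 -0.001 -1.   ]
[-0.00152263 -0.03084559 -0.00948121]
```

View pics/w4.png

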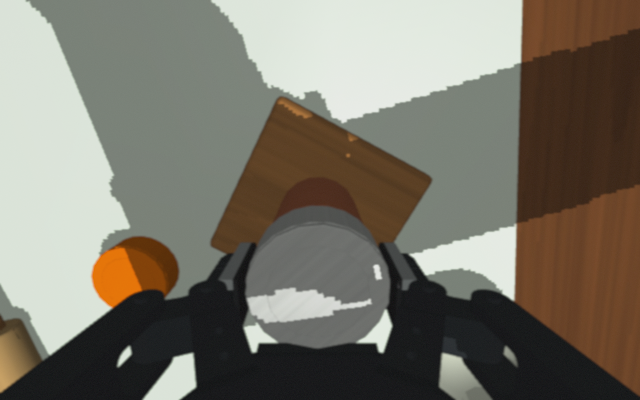

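The grip held, the forces are near zero and the brush marks turned with the gripper. I'll go on with the remaining 1.15 rad.

>>> servo_tool --pt "0 0 0 -0.1 0 0 0.4" --pt "0 0 0 -0.2 0 0 0.4" --pt "0 0 0 -0.3 0 0 0.4" --pt "0 0 0 -0.4 0 0 0.4" --pt "0 0 0 -0.5 0 0 0.4" --pt "0 0 0 -0.6 0 0 0.4" --pt "0 0 0 -0.7 0 0 0.4" --pt "0 0 0 -0.8 0 0 0.4" --pt "0 0 0 -0.9 0 0 0.4" --pt "0 0 0 -1.0 0 0 0.4" --pt "0 0 0 -1.1 0 0 0.4" --pt "0 0 0 -1.15 0 0 0.4" --pt "0 0 0 -1.15 0 0 0.4" --force 40

```text
t: 5.3
ee_pos: [495.3, -153.4, 100.2]
eef_rot: [1.615, 0.882, -1.61]
force: [-0.3, 0.6, -0.1]
width: 0.671
```

```bash
python3 - <<'E'
from h import *
st();print(read_state()['wrist_torque'])
E
```

```text
t 5.3 p [ 495.3 -153.4  100.2] q [ 8.900e-02 -1.600e-01 -3.460e-01  1.000e-03 -1.381e+00  9.140e-01] F [-0.3  0.6 -0.1] w 0.671 jawyaw -2.138 x [ 0.004 -0.001 -1.   ]
[ 0.00322902  0.06225635 -0.02893398]
```

>>> servo_tool --pt "-0.002 0 0 0 0 0 0.4" --pt "-0.004 0 0 0 0 0 0.4" --pt "-0.006 0 0 0 0 0 0.4" --pt "-0.006 0 0 0 0 0 0.4"

```text
t: 5.7
ee_pos: [495.4, -153.4, 106.5]
eef_rot: [1.616, 0.882, -1.61]
force: [-0.9, 0.9, -0.5]
width: 0.671
```

```bash
python3 - <<'E'
from h import *
st();snap('wrist','w5.png')
E
```

```text
t 5.7 p [ 495.4 -153.4  106.5] q [ 0.089 -0.163 -0.337  0.002 -1.392  0.914] F [-0.9  0.9 -0.5] w 0.671 jawyaw -2.138 x [ 0.005 -0.001 -1.   ]
```

View pics/w5.png

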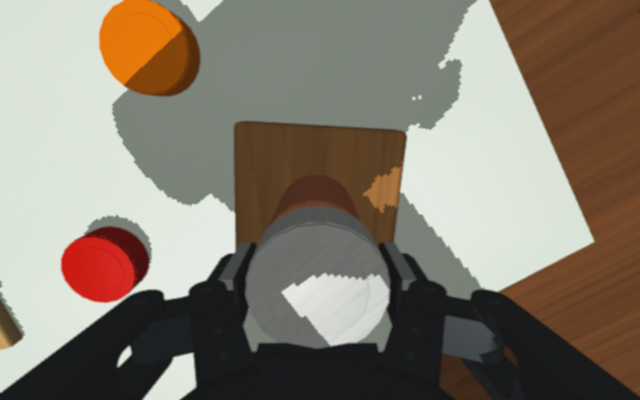

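It came up 6 mm without force, so the lid is free. I'll lift it and estimate where the rest is.

>>> servo_tool --pt "-0.03 0 0 0 0 0 0.4" --pt "-0.06 0 0 0 0 0 0.4" --pt "-0.09 0 0 0 0 0 0.4" --pt "-0.12 0 0 0 0 0 0.4" --pt "-0.15 0 0 0 0 0 0.4" --pt "-0.15 0 0 0 0 0 0.4"

```text
t: 6.35
ee_pos: [496.0, -153.8, 261.4]
eef_rot: [1.62, 0.876, -1.603]
force: [-0.1, -0.8, -1.2]
width: 0.67
```

```bash
python3 - <<'E'
from h import *
import pickle
st()
D=pickle.load(open('d0.pkl','rb'));a,K,T=D['top']
def c2(x,y): return 240+x/5,165+y/5
A=ray(K,T,*c2(85,165),85);B=ray(K,T,*c2(150,190),85);C=ray(K,T,*c2(118,45),110)
print(A,B,C)
lip=(A+B)/2;v=(B-A)[:2];yaw=np.arctan2(v[0],-v[1]) ;print(lip,yaw)
for y in(4.45,):
    o=lip[:2]+np.array([np.cos(y-4.712),np.sin(y-4.712)])*28
    print('orig',o)
    p=o-110*np.array([np.cos(y-4.712),np.sin(y-4.712)])
    delta([p[0],p[1],260],down(y))
E
```

```text
t 6.35 p [ 496.  -153.8  261.4] q [ 0.09  -0.181 -0.071  0.004 -1.669  0.913] F [-0.1 -0.8 -1.2] w 0.67 jawyaw -2.139 x [ 0.012 -0.002 -1.   ]
[573.81966581 185.71538823  85.        ] [559.07607608 148.20516165  85.        ] [638.6633877  164.51713526 110.        ]
[566.44787094 166.96027494  85.        ] -0.37450518372149666
orig [593.49233971 159.70791608]
delta m [ 0.0004 -0.1914 -0.2836] rot [-0.3056 -0.0026 -0.0119] |r| 0.306
```

>>> servo_tool --pt "0 -0.03 -0.04 -0.05 0 -0.012 0.4" --pt "0 -0.06 -0.08 -0.1 0 -0.012 0.4" --pt "0 -0.09 -0.12 -0.15 0 -0.012 0.4" --pt "0 -0.115 -0.16 -0.2 0 -0.012 0.4" --pt "0 -0.14 -0.2 -0.25 0 -0.012 0.4" --pt "0 -0.165 -0.24 -0.3 0 -0.012 0.4" --pt "0 -0.185 -0.27 -0.306 0 -0.012 0.4" --pt "0 -0.191 -0.284 -0.306 0 -0.012 0.4" --pt "0 -0.191 -0.284 -0.306 0 -0.012 0.4" --pt "0 -0.191 -0.284 -0.306 0 -0.012 0.4" --pt "0 -0.191 -0.284 -0.306 0 -0.012 0.4"

```text
t: 7.45
ee_pos: [488.0, 187.2, 260.6]
eef_rot: [1.403, 1.074, -1.399]
force: [-0.3, -0.5, -0.2]
width: 0.67
```

```bash
python3 - <<'E'
from h import *
import pickle
st();D=snap('wrist','w6.png');st()
pickle.dump(D,open('d6.pkl','wb'))
E
```

```text
t 7.45 p [488.  187.2 260.6] q [ 7.510e-01 -1.620e-01 -5.500e-02 -1.000e-03 -1.676e+00  5.560e-01] F [-0.3 -0.5 -0.2] w 0.67 jawyaw -1.834 x [ 0.001  0.002 -1.   ]
t 7.5 p [488.  187.2 260.7] q [ 7.510e-01 -1.630e-01 -5.500e-02 -1.000e-03 -1.676e+00  5.560e-01] F [ 0.1  0.2 -1.3] w 0.67 jawyaw -1.834 x [ 0.001  0.002 -1.   ]
```

View pics/w6.png

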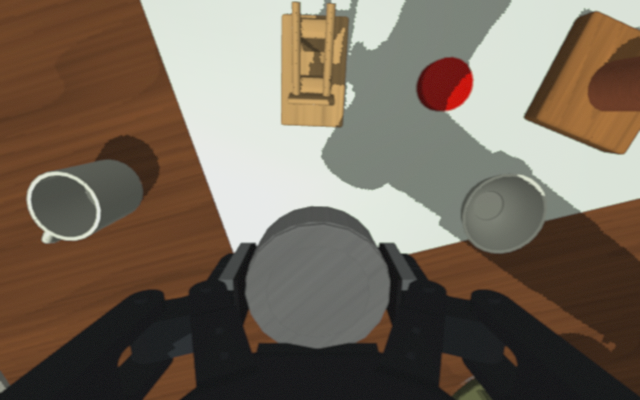

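The rest is in view at the top, around (315,60), and its rails run nearly straight up the image. I'll go a bit nearer for a sharper measurement.

>>> servo_tool --pt "0.02 0.02 0 0 0 0 0.4" --pt "0.04 0.04 0 0 0 0 0.4" --pt "0.04 0.045 0 0 0 0 0.4" --pt "0.04 0.045 0 0 0 0 0.4" --pt "0.04 0.045 0 0 0 0 0.4"

```text
t: 8.0
ee_pos: [531.7, 175.2, 222.2]
eef_rot: [1.405, 1.073, -1.398]
force: [-0.2, -0.1, -0.0]
width: 0.665
```

```bash
python3 - <<'E'
from h import *
import pickle
st();D=snap('wrist','w7.png');st()
pickle.dump(D,open('d7.pkl','wb'))
cv2.imwrite('pics/c7.png',cv2.resize(D[0][0:200,240:440],None,fx=3,fy=3,interpolation=2))
E
```

```text
t 8.0 p [531.7 175.2 222.2] q [ 0.677 -0.071 -0.042 -0.    -1.596  0.63 ] F [-0.2 -0.1 -0. ] w 0.665 jawyaw -1.835 x [ 0.003  0.003 -1.   ]
t 8.05 p [531.6 175.5 222.4] q [ 6.770e-01 -7.200e-02 -4.200e-02 -1.000e-03 -1.596e+00  6.300e-01] F [-0.6  0.5 -0.9] w 0.666 jawyaw -1.835 x [ 0.003  0.004 -1.   ]
```

View pics/c7.png

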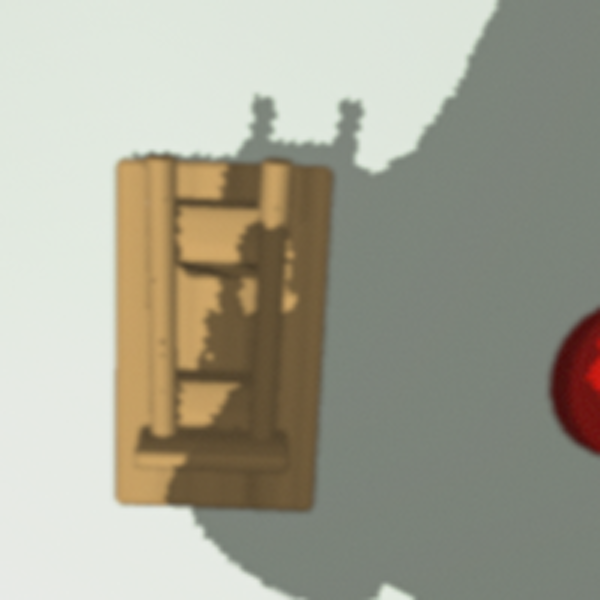

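```bash
cat > fit.py <<'E'
from h import *
import pickle
from scipy.optimize import least_squares
def Rr(psi,t=0.38): return R.from_euler('ZY',[psi,-t]).as_matrix()
def X(p,L): return np.asarray(L,float)@Rr(p[2]).T+[p[0],p[1],85]
if __name__=='__main__':
    im,K,T=pickle.load(open('d7.pkl','rb'))
    cr=lambda a:np.array(a,float)/3+[240,0]
    # rail centre lines (x up end & near lip), centre axis at z=-4
    L=[[48,15,-4],[48,-15,-4],[-30,15,-2],[-30,-15,-2]]
    uv=cr([[162,158],[276,159],[163,437],[266,437]])
    f=lambda p:(proj(K,T,X(p,L))-uv).ravel()
    r=least_squares(f,[593,160,-.27]);print(np.round(r.x,3),np.round(r.fun*3,1))
    p=r.x
    c=cv2.resize(im[0:200,240:440],None,fx=3,fy=3,interpolation=2)
    def ln(A,B,col):
        q=(proj(K,T,X(p,[A,B]))-[240,0])*3
        cv2.line(c,*[tuple(int(round(v)) for v in a) for a in q],col,1)
    for s in(15,-15):
        for w in (4,-4): ln([-30,s+w,-4],[48,s+w,-4],(0,0,255))
    for z in(0,11): ln([-30,23,z],[-30,-23,z],(255,0,0))
    cv2.imwrite('pics/c7b.png',c)
E
python3 fit.py
```

```text
[ 5.96235e+02  1.62868e+02 -2.89000e-01] [-1.8 -0.5  0.9  1.5  2.8 -1.9 -1.7  0.6]
```

View pics/c7b.png

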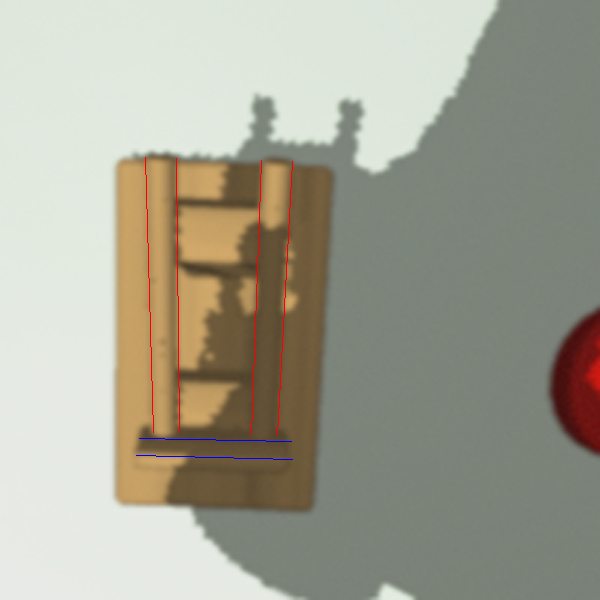

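```bash
python3 - <<'E'
from h import *
import pickle
im,K,T=pickle.load(open('d7.pkl','rb'))
g=cv2.resize(im[130:165,275:350],None,fx=10,fy=10,interpolation=cv2.INTER_CUBIC)
cv2.imwrite('pics/c7c.png',np.clip(g.astype(float)*1.4,0,255).astype(np.uint8))
E
```

```text
(no output)
```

View pics/c7c.png

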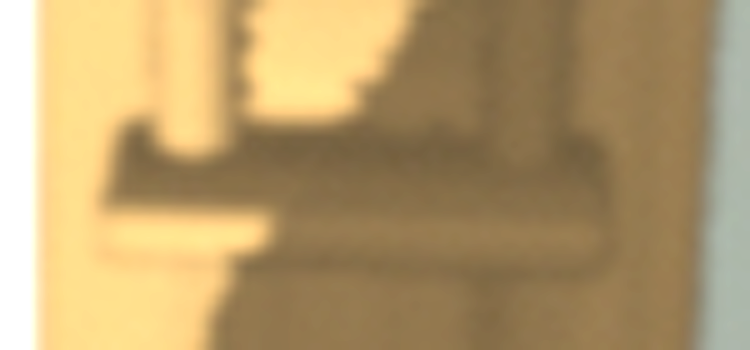

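```bash
python3 - <<'E'
from fit import *
im,K,T=pickle.load(open('d7.pkl','rb'))
L=[[48,15,-4],[48,-15,-4],[-30,15,0],[-30,23,11],[-30,-23,11],[-30,-15,-2]]
uv=[[294,52.7],[332,53],[294.3,145.8],[285.3,150.5],[335.5,150.5],[328.7,145.8]]
def f(p): return (proj(K,T,X(p,L)+[0,0,p[3] if len(p)>3 else 0])-uv).ravel()
for p0 in([593,160,-.27],[593,160,-.27,0]):
    r=least_squares(f,p0);print(np.round(r.x,3),np.round(r.fun.reshape(-1,2),1).tolist())
E
```

```text
[ 5.96814e+02  1.62941e+02 -2.93000e-01] [[-0.7, -1.0], [0.2, -0.2], [0.5, -0.4], [-0.5, 0.5], [1.5, 1.9], [-1.0, -0.5]]
[ 5.96884e+02  1.62993e+02 -2.93000e-01 -3.39000e+00] [[-0.5, -0.3], [-0.0, 0.5], [0.7, -0.8], [-0.2, -0.0], [1.2, 1.4], [-1.1, -0.9]]
```

```bash
python3 - <<'E'
from h import *
im=cv2.imread('pics/w7.png');d=eyes.get_image('wrist');K=np.array(d['K']);TC=np.array(d['tool_from_camera'])
th=np.linspace(0,2*np.pi,90)
c=cv2.resize(im[190:360,220:420],None,fx=3.8,fy=3.8,interpolation=2)
for x,col in((-31,(0,0,255)),(-7,(255,0,0))):
    P=np.c_[np.full(90,x),29*np.cos(th),29*np.sin(th)]
    for a in proj(K,TC,P):cv2.circle(c,tuple(int(v) for v in (a-[220,190])*3.8),1,col,-1)
cv2.imwrite('pics/c8.png',c)
E
```

```text
(no output)
```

View pics/c8.png

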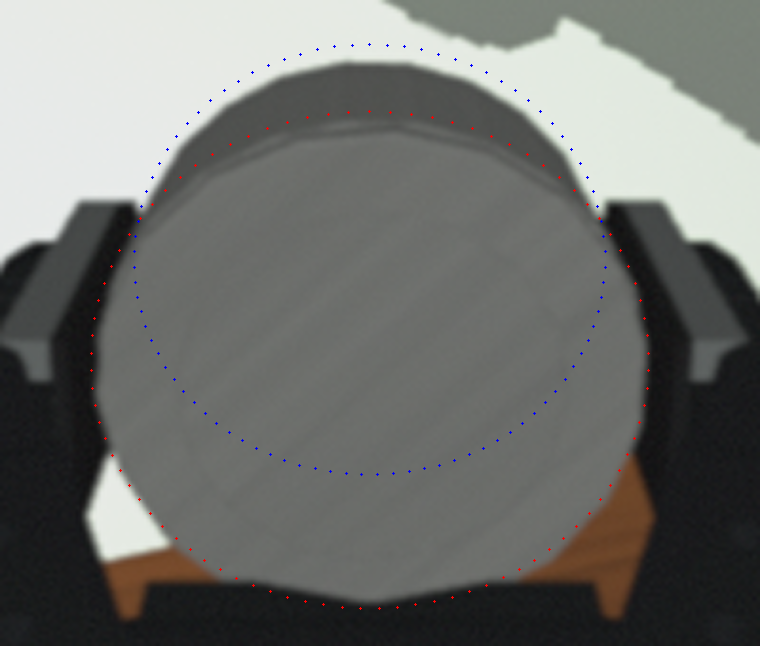

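```bash
cat >> fit.py <<'E'
P0=[596.8,162.9,-.293]
def place(l,off=(0.5,0,-7.5)):
    M=Rr(P0[2]);Rt=np.c_[-M[:,2],M[:,0],-M[:,1]]
    tcp=X(P0,[np.array(l)+off])[0];print('tcp',np.round(tcp,1));return delta(tcp,Rt)
def inrails():
    s=read_state();M=Rr(P0[2]);q=M.T@(np.array(s['ee_pos'])-[P0[0],P0[1],85])-[.5,0,-7.5];print('lid in rails',np.round(q,1),'F rails',np.round(M.T@s['force'],2))
    R0=R.from_rotvec(s['eef_rot']).as_matrix();print('ang',np.round(R.from_matrix(np.c_[-M[:,2],M[:,0],-M[:,1]].T@R0).as_rotvec(),4))
E
python3 - <<'E'
from fit import *
place([5,0,40])
E
```

```text
tcp [590.1 164.9 117.2]
delta m [ 0.1053  0.0592 -0.0044] rot [ 0.0282 -0.0101  0.3777] |r| 0.379
```

>>> servo_tool --pt "0.01 0.02 -0.002 0.007 -0.003 0.1 0.4" --pt "0.02 0.04 -0.004 0.014 -0.005 0.2 0.4" --pt "0.04 0.059 -0.0044 0.021 -0.0075 0.3 0.4" --pt "0.065 0.059 -0.0044 0.028 -0.01 0.378 0.4" --pt "0.085 0.059 -0.0044 0.028 -0.01 0.378 0.4" --pt "0.105 0.059 -0.0044 0.028 -0.01 0.378 0.4" --pt "0.105 0.059 -0.0044 0.028 -0.01 0.378 0.4" --pt "0.105 0.059 -0.0044 0.028 -0.01 0.378 0.4"

```text
t: 8.9
ee_pos: [590.2, 165.4, 119.0]
eef_rot: [1.527, 0.735, -1.143]
force: [0.2, 0.5, -0.1]
width: 0.671
```

```bash
python3 - <<'E'
from fit import *
st();inrails();D={'wrist':snap('wrist','w9.png'),'scene':snap('scene','s9.png')};pickle.dump(D,open('d9.pkl','wb'))
b=D['scene'][0];cv2.imwrite('pics/s9c.png',cv2.resize(b[160:280,290:430],None,fx=5,fy=5,interpolation=2))
E
```

```text
t 8.9 p [590.2 165.4 119. ] q [ 0.777 -0.179 -0.503  0.377 -1.087  0.352] F [ 0.2  0.5 -0.1] w 0.671 jawyaw -1.863 x [ 0.357 -0.106 -0.928]
lid in rails [ 5.6  0.5 41.7] F rails [ 0.06  0.51 -0.08]
ang [-0.0004  0.0012  0.0015]
```

View pics/w9.png

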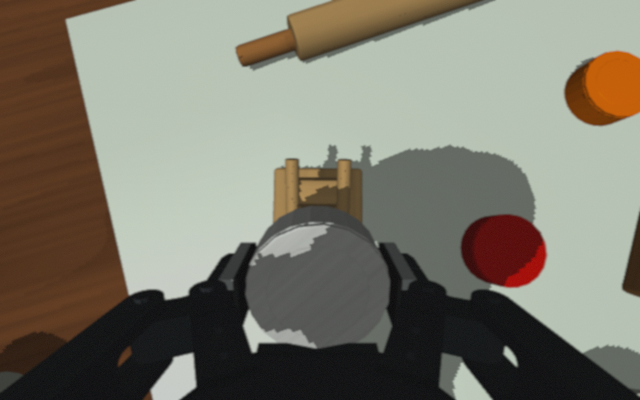

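View pics/s9c.png

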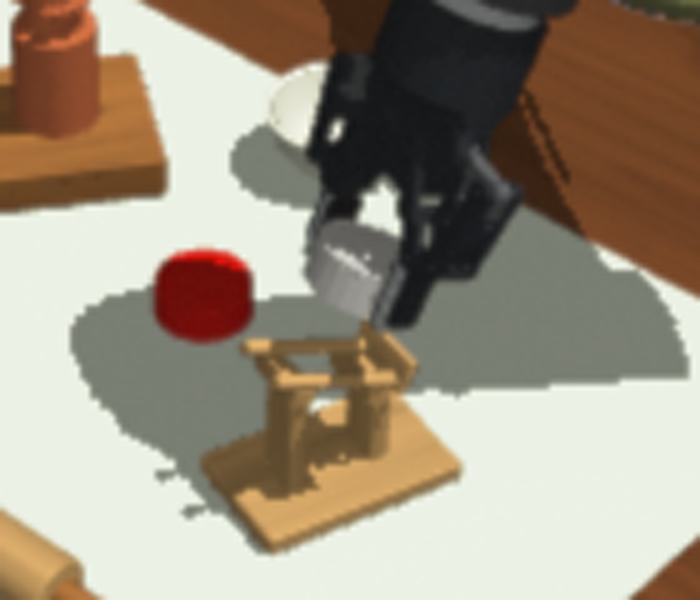

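The lid is tilted over the rails. In the wrist view the upper rail ends are at (292,160) and (344,160), mid-column 318, which matches the lid. I'll check the fit against this second view.

```bash
python3 - <<'E'
from fit import *
D=pickle.load(open('d9.pkl','rb'));im,K,T=D['wrist'];b,K2,T2=D['scene']
L=[[48,15,-4],[48,-15,-4]]
print(np.round(proj(K,T,X(P0,L)),1))
c=cv2.resize(im[140:230,260:380],None,fx=6,fy=6,interpolation=2)
c2=cv2.resize(b[210:250,330:380],None,fx=12,fy=12,interpolation=2)
def ln(c,K,T,o,s,A,B,col):
    q=(proj(K,T,X(P0,[A,B]))-o)*s
    cv2.line(c,*[tuple(int(round(v)) for v in a) for a in q],col,1)
for s in(15,-15):
    for w in (4,-4): ln(c,K,T,[260,140],6,[20,s+w,-4],[48,s+w,-4],(0,0,255))
    ln(c2,K2,T2,[330,210],12,[-30,s,0],[48,s,0],(0,0,255))
ln(c2,K2,T2,[330,210],12,[-30,-23,11],[-30,23,11],(255,0,0))
cv2.imwrite('pics/c9.png',c);cv2.imwrite('pics/c9s.png',c2)
E
```

```text
[[291.9 158.5]
 [344.4 158.5]]
```

View pics/c9.png

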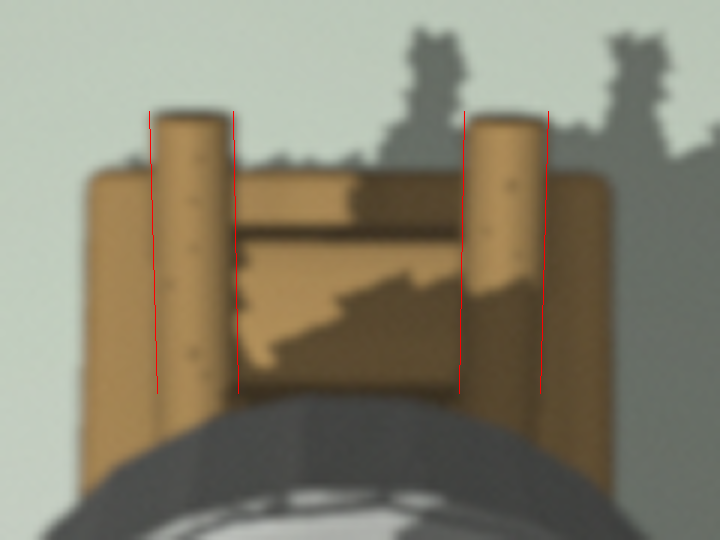

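View pics/c9s.png

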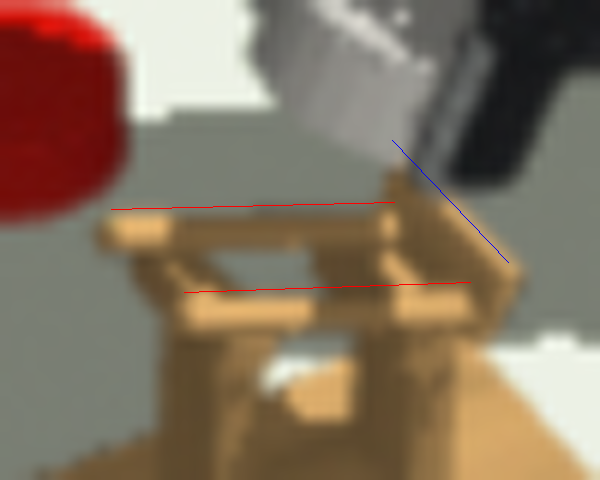

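>>> servo_tool --pt "0.01 -0.001 0 0 0 0 0.4" --pt "0.02 -0.002 0.0005 0 0 0 0.4" --pt "0.03 -0.0025 0.0005 0 0 0 0.4" --pt "0.034 -0.0025 0.0005 0 0 0 0.4" --pt "0.034 -0.0025 0.0005 0 0 0 0.4"

```text
t: 9.5
ee_pos: [600.3, 161.6, 85.9]
eef_rot: [1.527, 0.735, -1.144]
force: [-0.1, 0.6, 0.1]
width: 0.668
```

```bash
python3 - <<'E'
from fit import *
st();inrails()
E
```

```text
t 9.5 p [600.3 161.6  85.9] q [ 0.755 -0.137 -0.529  0.389 -1.015  0.343] F [-0.1  0.6  0.1] w 0.668 jawyaw -1.864 x [ 0.356 -0.107 -0.928]
lid in rails [ 3.3 -0.2  7. ] F rails [-0.17  0.51  0.16]
ang [0.0002 0.0006 0.0011]
```

Now I'll feel my way down in 1 mm rows.

>>> servo_tool --pt "0.001 0 0 0 0 0 0.4" --pt "0.002 0 0 0 0 0 0.4" --pt "0.003 0 0 0 0 0 0.4" --pt "0.004 0 0 0 0 0 0.4" --pt "0.004 0 0 0 0 0 0.4"

```text
t: 10.0
ee_pos: [601.7, 161.2, 82.2]
eef_rot: [1.527, 0.735, -1.144]
force: [0.3, -0.8, -0.2]
width: 0.67
```

```bash
python3 - <<'E'
from fit import *
inrails()
E
```

```text
lid in rails [ 3.2 -0.2  3. ] F rails [ 0.38 -0.65 -0.34]
ang [0.0002 0.0006 0.001 ]
```

>>> servo_tool --pt "0.001 0 0 0 0 0 0.4" --pt "0.0015 0 0 0 0 0 0.4" --pt "0.0015 0 0 0 0 0 0.4"

```text
t: 10.3
ee_pos: [602.2, 161.0, 80.7]
eef_rot: [1.527, 0.735, -1.144]
force: [-0.2, -0.4, -1.7]
width: 0.668
```

```bash
python3 - <<'E'
from fit import *
inrails();snap('scene','s10.png')
b=cv2.imread('pics/s10.png');cv2.imwrite('pics/s10c.png',cv2.resize(b[200:260,320:400],None,fx=9,fy=9,interpolation=2))
E
```

```text
lid in rails [ 3.2 -0.2  1.4] F rails [-0.71 -0.49 -1.54]
ang [0.0002 0.0005 0.0009]
```

View pics/s10c.png

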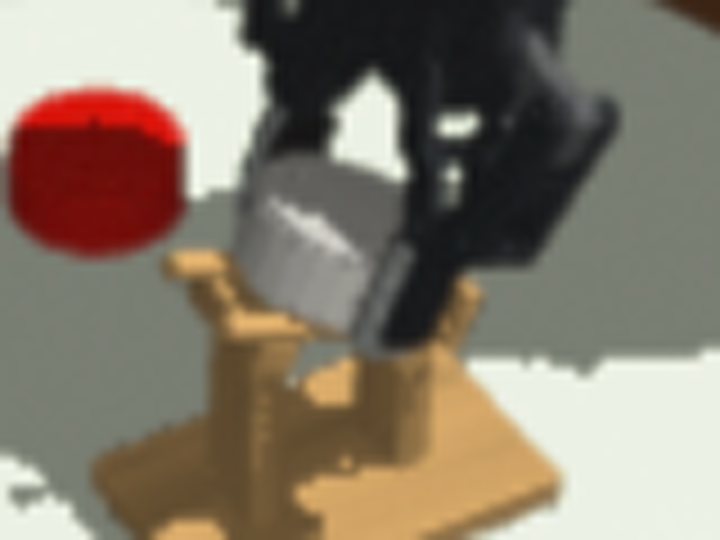

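No contact force yet (noise is about ±1 N), so I'll continue in 0.5 mm rows.

>>> servo_tool --pt "0.0005 0 0 0 0 0 0.4" --pt "0.001 0 0 0 0 0 0.4" --pt "0.0015 0 0 0 0 0 0.4" --pt "0.0015 0 0 0 0 0 0.4"

```text
t: 10.75
ee_pos: [602.8, 160.9, 79.7]
eef_rot: [1.527, 0.735, -1.144]
force: [-2.9, 1.5, 2.6]
width: 0.67
```

```bash
python3 - <<'E'
from fit import *
inrails()
E
```

```text
lid in rails [ 3.4 -0.2  0.3] F rails [-2.06  0.55  3.59]
ang [0.0003 0.0006 0.0013]
```

>>> servo_tool --pt "0.0005 0 0 0 0 0 0.4" --pt "0.001 0 0 0 0 0 0.4" --pt "0.001 0 0 0 0 0 0.4"

```text
t: 11.05
ee_pos: [603.1, 160.9, 79.7]
eef_rot: [1.528, 0.734, -1.143]
force: [-6.8, 0.6, 6.6]
width: 0.666
```

```bash
python3 - <<'E'
from fit import *
inrails()
E
```

```text
lid in rails [ 3.7 -0.1  0.1] F rails [-3.79 -1.43  8.62]
ang [0.0004 0.0007 0.0017]
```

Contact: about 8.6 N normal force at z≈0. I'll ease the load and slide down-slope to feel for the lip.

>>> servo_tool --pt "-0.0005 -0.0005 0 0 0 0 0.4" --pt "-0.0005 -0.001 0 0 0 0 0.4" --pt "-0.0005 -0.0015 0 0 0 0 0.4" --pt "-0.0005 -0.002 0 0 0 0 0.4" --pt "-0.0005 -0.002 0 0 0 0 0.4"

```text
t: 11.55
ee_pos: [601.1, 161.5, 79.3]
eef_rot: [1.528, 0.734, -1.143]
force: [0.2, 0.4, -0.1]
width: 0.668
```

```bash
python3 - <<'E'
from fit import *
inrails()
E
```

```text
lid in rails [ 1.6 -0.1  0.5] F rails [-0.02  0.46 -0.12]
ang [0.0003 0.0006 0.0017]
```

>>> servo_tool --pt "0 -0.0005 0 0 0 0 0.4" --pt "0 -0.001 0 0 0 0 0.4" --pt "0 -0.0015 0 0 0 0 0.4" --pt "0 -0.0015 0 0 0 0 0.4"

```text
t: 11.95
ee_pos: [600.0, 161.9, 78.9]
eef_rot: [1.528, 0.734, -1.143]
force: [1.0, -0.3, 0.2]
width: 0.67
```

```bash
python3 - <<'E'
from fit import *
inrails()
E
```

```text
lid in rails [ 0.3 -0.1  0.6] F rails [ 1.11 -0.01 -0.18]
ang [0.0003 0.0008 0.0021]
```

>>> servo_tool --pt "0 -0.0005 0 0 0 0 0.4" --pt "0 -0.001 0 0 0 0 0.4" --pt "0 -0.0015 0 0 0 0 0.4" --pt "0 -0.0015 0 0 0 0 0.4"

```text
t: 12.35
ee_pos: [599.6, 162.0, 79.2]
eef_rot: [1.529, 0.732, -1.141]
force: [9.0, -3.9, -1.2]
width: 0.67
```

```bash
python3 - <<'E'
from fit import *
inrails()
E
```

```text
lid in rails [ 0.1 -0.   1. ] F rails [ 8.61 -1.15 -4.72]
ang [0.0005 0.0013 0.0043]
```

The lip shows up at x≈0.2 in the fitted frame, with 8.6 N up-slope, so the measurement agrees with it. I'll back off 0.8 mm and settle onto the rails.

>>> servo_tool --pt "0 0.0008 0 0 0 0 0.4" --pt "0.0005 0.0008 0 0 0 0 0.4" --pt "0.001 0.0008 0 0 -0.001 -0.004 0.4" --pt "0.001 0.0008 0 0 -0.001 -0.004 0.4"

```text
t: 12.75
ee_pos: [600.6, 161.7, 78.8]
eef_rot: [1.527, 0.735, -1.145]
force: [-3.0, 0.1, 2.5]
width: 0.668
```

```bash
python3 - <<'E'
from fit import *
inrails()
E
```

```text
lid in rails [ 0.9 -0.   0.3] F rails [-1.78 -0.73  3.39]
ang [ 0.0005  0.     -0.    ]
```

Light seating contact of about 3.4 N. I'll open gradually.

>>> servo_tool --pt "0 0 0 0 0 0 0.66" --pt "0 0 0 0 0 0 0.68" --pt "0 0 0 0 0 0 0.7" --pt "0 0 0 0 0 0 0.74" --pt "0 0 0 0 0 0 0.8" --pt "0 0 0 0 0 0 0.9" --pt "0 0 0 0 0 0 1" --pt "0 0 0 0 0 0 1" --pt "0 0 0 0 0 0 1" --force 20

```text
t: 13.65
ee_pos: [600.6, 161.7, 78.8]
eef_rot: [1.527, 0.735, -1.145]
force: [0.7, -0.4, -0.0]
width: 0.999
```

```bash
python3 - <<'E'
from fit import *
st();inrails();snap('wrist','w11.png')
E
```

```text
t 13.65 p [600.6 161.7  78.8] q [ 0.754 -0.13  -0.537  0.391 -1.003  0.338] F [ 0.7 -0.4 -0. ] w 0.999 jawyaw -1.864 x [ 0.355 -0.107 -0.929]
lid in rails [ 0.9 -0.   0.3] F rails [ 0.72 -0.23 -0.3 ]
ang [0.0004 0.     0.    ]
```

View pics/w11.png

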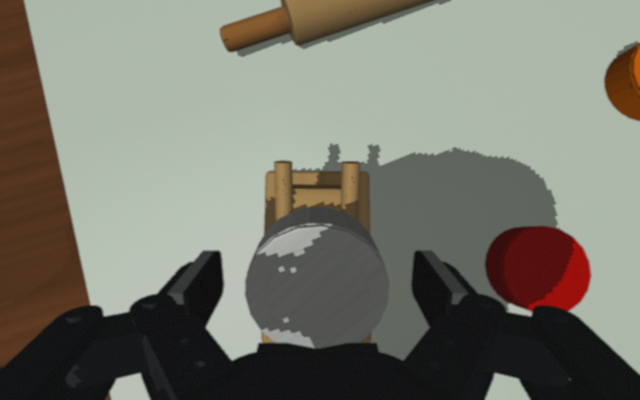

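The lid is released and sits at (317,285), with both fingers clear of it. I'll retreat straight back along the tool axis.

>>> servo_tool --pt "-0.015 0 0 0 0 0 1" --pt "-0.04 0 0 0 0 0 1" --pt "-0.07 0 0 0 0 0 1" --pt "-0.1 0 0 0 0 0 1" --pt "-0.13 0 0 0 0 0 1" --pt "-0.13 0 0 0 0 0 1" --pt "-0.13 0 0 0 0 0 1" --pt "-0.13 0 0 0 0 0 1"

```text
t: 14.5
ee_pos: [554.2, 175.4, 198.3]
eef_rot: [1.526, 0.735, -1.147]
force: [-0.3, -0.2, -0.3]
width: 1.003
```

```bash
python3 - <<'E'
from fit import *
st();im,K,T=snap('wrist','w12.png');b,K2,T2=snap('scene','s12.png');a,_,_=snap('top','t12.png')
c=cv2.resize(im[100:280,230:410],None,fx=3,fy=3,interpolation=2)
th=np.linspace(0,2*np.pi,90)
for z,col in((24,(0,0,255)),(0,(255,0,0))):
    for q in proj(K,T,X(P0,np.c_[29*np.cos(th),29*np.sin(th),np.full(90,z)])):cv2.circle(c,tuple(int(v) for v in (q-[230,100])*3),1,col,-1)
c2=cv2.resize(b[200:260,320:380],(540,540),interpolation=2)
cv2.imwrite('pics/c12.png',cv2.resize(np.hstack([c,c2]),(800,400)))
t0=cv2.imread('pics/top0.png');dd=cv2.absdiff(t0,a).max(2)
for n,(x,y) in dict(bowl=(330,264),mug=(167,215),pin=(316,137),spat=(470,210)).items(): print(n,dd[y-18:y+18,x-18:x+18].mean())
E
```

```text
t 14.5 p [554.2 175.4 198.3] q [ 0.85  -0.281 -0.438  0.361 -1.271  0.344] F [-0.3 -0.2 -0.3] w 1.003 jawyaw -1.864 x [ 0.354 -0.108 -0.929]
bowl 12.314814814814815
mug 7.5169753086419755
pin 8.932098765432098
spat 7.304012345679013
```

View pics/c12.png

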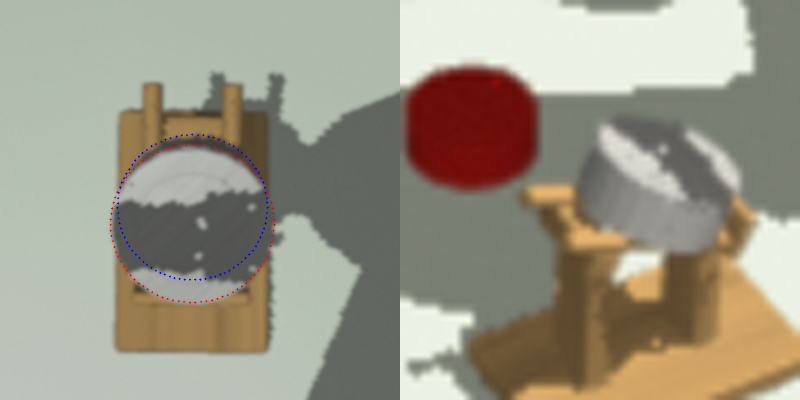

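View pics/t12.png

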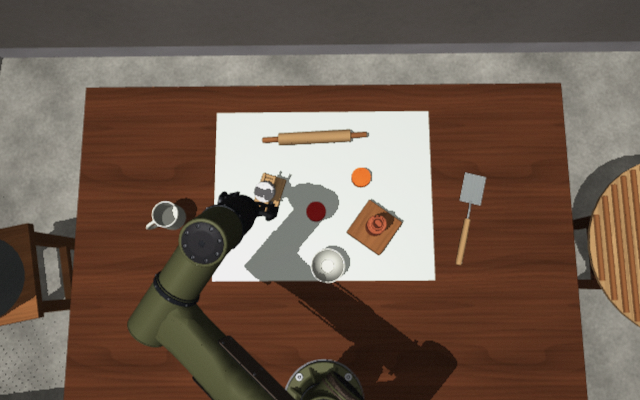

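The lid matches the predicted outline on the rails against the lip. It is flat and top up, and the gripper is clear. The bowl (329,264), mug (167,215), pin (316,137) and spatula (470,210) are where they were.

```bash
python3 - <<'E'
from h import *
print(env.sign_off());st()
E
```

```text
the job is handed in; nothing more can be done
None
the job is handed in; nothing more can be done
```

The lid is off the jar and lying on the draining rest, and I handed the job in at about t = 14.6 s. No verdict was reported.

I gripped the grey metal lid and turned it anticlockwise about 2.15 rad in two moves. It then lifted without force. I tilted it to the slope, lowered it until it touched the rails, felt the lip at 8.6 N, backed off 0.8 mm and let go.

**Last checks:**
- **Position:** at release the arm readings put the lid about 1 mm from the lip, centred between the rails and flat on them. The final wrist picture agrees, with the lid on its predicted outline to within about 1–2 mm, and the scene picture shows it top up against the lip.
- **Gripper:** it was open and about 130 mm away, with wrist force near zero.
- **Other objects:** the bowl, mug, rolling pin and spatula look unmoved in the top view. The pixel-difference numbers there were not zero, and I did not separate shadow from movement beyond looking.
- **Disagreement:** the scene camera's overlay of the rails was a couple of mm off the wrist camera's. I went by the wrist view, and contact with the rails and lip bore it out.

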